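Slide the specimen tin past the vise to the photo card

ROBOT

A 6-joint arm with a two-finger parallel gripper is mounted at the origin on the work surface. World frame = base frame: x ahead of the robot, y to its left, z up, the work surface at z = 0. Lengths are in mm, angles in rad, forces in N, time in s.
With the tool pointing down it reaches from about 300 to 775 mm from the base axis. Payload 14.6 kg.
Tool frame: the origin (TCP) lies at the very end of the fingers, on their centre line; the grasp point (between the pads) lies 19 mm behind it; z points along the fingers, y is the direction in which the jaws open and shut (so a half turn about z gives the same grasp; the last joint's range is limited). The gripper opens to 85 mm and grips with 20 to 120 N. Pads are 22 mm wide; open, the fingers measure 114 mm over their backs; the gripper's body (76 mm by 85 mm) begins 54 mm behind the grasp point. The pads swing forward as they close: fully open they stand 13 mm farther back than shut.
Start: joints at [1.07, 0.3, 1.521, -0, 1.321, -0.067], TCP at [231.173, 499.047, 231.281] pointing down, gripper open.
Joint ranges: [-3.03, 3.03], [-0.79, 2.21], [0.23, 2.52], [-1.04, 4.18], [0, 3.07], [-2.55, 2.55]. Speed limits (rad/s): [2.22, 2.22, 2.57, 3.14, 3.14, 3.14].

INTERFACE

Orientations are given as [roll, pitch, yaw] about the fixed x, y, z axes, in that order (R = Rz(yaw) Ry(pitch) Rx(roll)).
In Python, from plant import manip gives the robot as it stands.
- The arm moves only by the shell command python3 -m pendant 'ROWS' [FORCE]. ROWS is JSON, one flat list of numbers, 5 for each row, row after row: the gripper command: -1 is shut, 1 is fully open, values between are in proportion, then the shift along the world's x, y, z in m, then the turn about the world's z in degrees. A call has exactly 10 rows; each row is the pose to reach, as a shift and turn from the pose measured when the call began; what a row does not reach only later rows make up. A row lasts 1/10 s, in which the tool goes at most 50 mm and 8.59 degrees, less where a joint would pass 70% of its speed; a pose out of reach is approached as far as the arm can. A call with a gripper value outside its range is refused whole. The fingers move at their own pace and stop on an object; FORCE is the grip in N (left out, the last holds). Time passes only in rows, so rows that repeat a pose let the fingers close, or fill a call up. It gives the time, the measured TCP pose, the force and the opening at its end, in the units of the state.
- manip.state(): the state, without advancing time (a new reading comes with each control period).
- manip.get_image(name): name is "scene" or "top" or "wrist"; returns the picture (420x560x3 uint8, red, green, blue); there is no depth.
- manip.get_calibration(name): a dict with "intrinsics" (3x3 intrinsics, pixels), "camera_from_world" (4x4, takes a point from world to camera coordinates). Camera axes: x right, y down, z forward; pixel columns grow to the right and rows downward; lengths in mm; the calibration is good to about 2 mm. The wrist camera is an equidistant fisheye: a pixel r from the principal point sees the ray r / f radians off the axis. A picture is of the moment at which its call begins: read the wrist's pose just before it. get_calibration takes no time and is no camera call; for the wrist camera it gives the pose at the moment of the call.
- manip.job_done(): hands the job in, once; it reports no verdict.
The state is a dict: "clock": time; "joint_positions": joint angles; "qd": joint speeds; "tau": joint torques, N m; "position": TCP position; "ee_rot": TCP orientation; "ft_force": force on the tool from outside, world axes, zero at the start; "wrist_torque": the same for the moment, N m; "grip_width": finger opening in mm.
Only numpy, scipy, OpenCV 4.12 (cv2) and the standard library are available. Lean on these libraries where they do the work, as an engineer would, in place of code of your own. Each camera call takes 0.05 s, during which the arm holds its last target.

TASK

Slide the wide, low round specimen tin along the bench, through the gap between the vise's handle and the white spot plate, until it stands wholly on the square white card on the other side, and leave it there. The pieces inside are laid out in order, so push the tin along the bench without lifting or tipping it. Neither the tin nor the robot may touch the vise, where a glued shell is setting, or the spot plate.

Things in the scene. Friction and masses are not known exactly. Their poses are not given: they have to be found in the camera images.
- tin_center (a point): Centre, half-way up (22.5 mm above the bench), of the wide, low round tin with a plain metal lid: diameter 92 mm, height 45 mm, 0.17 to 0.35 kg, loose, smooth upright side. It stands flat on the bench, to the left or the right of the vise; a push of a few newtons slides it. The narrow tall tin nearby is not it.
- card: Square sheet of thin white card, 160 x 160 mm, taped flat to the bench (under 2 mm thick, nothing to catch on), on the other side of the vise from the tin. Origin at its centre on the bench; x and y axes along its edges, it may be turned a little.
- vise: Small iron vise clamped to the bench's far edge, fixed; no way round behind. Origin on the bench under the jaws' middle; x points away from the robot as the world's x, z up. It reaches from x = -112 mm (screw end, with an upright handle bar 16 mm wide, 4 to 106 mm high; screw 26 mm wide) to the far edge. Jaws x = -42 to 48 mm, 75 mm wide; base from x = -60 mm, 85 mm wide; 122 mm high.
- spot_plate: White glazed ceramic plate with twelve round wells, 70 mm (along its x) x 95 mm (along its y), 15 mm high, stuck to the bench between the robot and the vise, fixed. Origin on the bench at the middle of its far edge (the side facing the vise), so it lies from x = -70 mm to 0; z up; it may be turned a little. The gap between this edge and the vise's handle is about 190 to 230 mm wide.

How it is judged (in metres and radians):
On the way:
1. the tin passes through the gap in front of the vise's handle (x of tin_center in the frame of vise below -0.155 m and y of tin_center in the frame of vise between -0.05 and 0.05 m and x of tin_center in the frame of spot_plate above 0.03 m), for 0.05 s.
At the end, for the whole second after the job is handed in: The tin stands upright on the bench, at rest, wholly on the card: its centre within 35 mm of the card's centre along both of the card's edges (x of tin_center in the frame of card between -0.035 and 0.035 m and y of tin_center in the frame of card between -0.035 and 0.035 m and height (world z) of tin_center below 0.028 m and angle between tin_center's own z axis and vertical below 0.1 rad and linear speed of tin below 0.01 m/s); the robot touches nothing.
It fails at once if the tin is lifted more than 12 mm (height (world z) of tin_center above 0.0345 m).
It fails at once if the tin is tipped more than 14 degrees (angle between tin_center's own z axis and vertical above 0.25 rad).
It fails at once if the vise is touched (contact force between vise and anything else above 0.3 N).
It fails at once if the spot plate is touched (contact force between spot_plate and anything else above 0.3 N).
It also fails if it takes over 64 s, if anything falls off the work surface, if the arm or the gripper's body presses on something with over 40 N, if the wrist force passes 120 N, or if a joint passes its speed limit or range.

## Working session

There is one attempt and no reset: what is moved stays moved. The work goes in short steps, Python scripts to look and compute and a shell command to move; the robot and the scene stay as the last step left them, time stands still between calls to the robot, and variables do not carry over. Pictures are saved under pics/ and viewed, and the job is handed in when it is done.

```bash
ls; mkdir -p pics; python3 - <<'E'
from plant import manip
import cv2,json
print(manip.state())
for n in("scene","top"):
    im=manip.get_image(n); cv2.imwrite(f"pics/{n}0.png",im[:,:,::-1])
    c=manip.get_calibration(n);print(n,c)
E
```

```text
pics
{'clock': 0.0, 'joint_positions': array([ 1.07041549e+00,  3.00512815e-01,  1.52159694e+00, -7.21009565e-06,
        1.32068240e+00, -6.65944251e-02]), 'qd': array([-0.00062562,  0.00174156,  0.00137157,  0.0008419 , -0.00073157,
        0.00121851]), 'tau': array([-1.17623356e-03, -5.43528235e+01, -3.61771774e+01, -1.41058249e-04,
        4.30665459e-03,  7.77262500e-06]), 'position': array([231.0586976 , 498.8521542 , 230.69171725]), 'ee_rot': array([-3.14039534e+00, -7.28534459e-05,  2.70780798e+00]), 'ft_force': array([ 0.06586906,  0.46626505, -0.35893353]), 'wrist_torque': array([-0.04083381,  0.02346497,  0.02479833]), 'grip_width': 85.2897649326495}
scene {'intrinsics': array([[452.67334182,   0.        , 282.62810475],
       [  0.        , 452.67334182, 213.48013464],
       [  0.        ,   0.        ,   1.        ]]), 'camera_from_world': array([[-5.56267924e-01,  8.30745928e-01, -2.06688044e-02,
         3.05809620e+02],
       [ 5.29635354e-01,  3.35258803e-01, -7.79158473e-01,
        -2.57672338e+02],
       [-6.40353330e-01, -4.44367796e-01, -6.26486132e-01,
         1.27528471e+03],
       [ 0.00000000e+00,  0.00000000e+00,  0.00000000e+00,
         1.00000000e+00]])}
top {'intrinsics': array([[543.99073183,   0.        , 286.04673455],
       [  0.        , 543.99073183, 208.5253968 ],
       [  0.        ,   0.        ,   1.        ]]), 'camera_from_world': array([[-2.40010023e-02, -9.99704801e-01,  3.77662466e-03,
         2.42879568e+01],
       [-9.89974918e-01,  2.32410991e-02, -1.39318030e-01,
         5.48022024e+02],
       [ 1.39189130e-01, -7.08253604e-03, -9.90240488e-01,
         1.08139235e+03],
       [ 0.00000000e+00,  0.00000000e+00,  0.00000000e+00,
         1.00000000e+00]])}
```

View pics/top0.png

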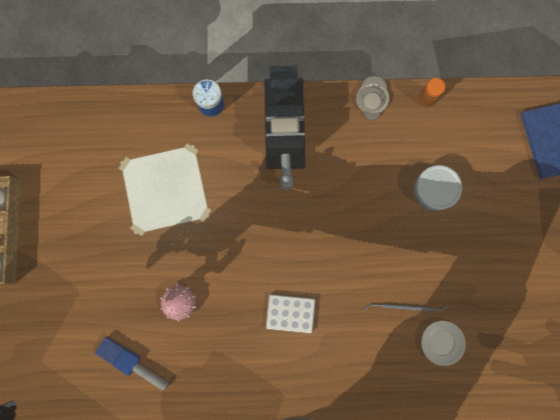

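View pics/scene0.png

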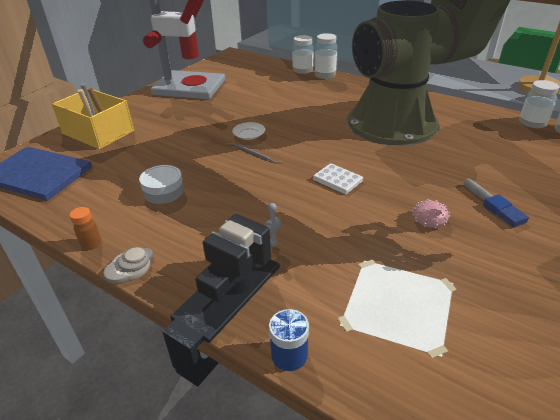

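The top view shows the tin at about (438,187), right of the vise. The card is at (165,190), the vise handle at (286,182) and the spot plate at (291,314). The blue tall tin at (208,97) is the decoy. Next I'll measure.

```bash
cat > h.py <<'E'
import numpy as np,cv2
from plant import manip
def ray(n,uv,z,c=None):
    c=c or manip.get_calibration(n);K=c["intrinsics"];T=c["camera_from_world"]
    R=T[:3,:3];o=-R.T@T[:3,3]
    out=[]
    for u,v in np.atleast_2d(uv):
        d=R.T@np.linalg.inv(K)@np.array([u,v,1.]);out.append(o+d*(z-o[2])/d[2])
    return np.array(out)
def proj(n,P):
    c=manip.get_calibration(n);p=np.atleast_2d(P)@c["camera_from_world"][:3,:3].T+c["camera_from_world"][:3,3]
    q=p@c["intrinsics"].T;return q[:,:2]/q[:,2:]
E
python3 - <<'E'
import cv2,numpy as np
from h import *
im=cv2.imread("pics/top0.png");hsv=cv2.cvtColor(im,cv2.COLOR_BGR2HSV)
def mask(s,v):return ((hsv[...,1]<s)&(hsv[...,2]>v)).astype(np.uint8)*255
def sub(m,x0,y0,x1,y1):
    o=np.zeros_like(m);o[y0:y1,x0:x1]=m[y0:y1,x0:x1];return o
def big(m):
    cs,_=cv2.findContours(m,cv2.RETR_EXTERNAL,cv2.CHAIN_APPROX_NONE);return max(cs,key=cv2.contourArea)
# card
for nm,box,s,v,z in(("card",(110,135,220,240),60,150,1),("plate",(255,285,330,345),60,120,15),("tin",(405,155,475,220),70,60,45)):
    c=big(sub(mask(s,v),*box));w=ray("top",c[:,0,:].astype(float),z)[:,:2].astype(np.float32)
    print(nm,cv2.contourArea(c),cv2.boundingRect(c),"rect",cv2.minAreaRect(w),"circ",cv2.minEnclosingCircle(w))
    if nm!="tin": print(cv2.boxPoints(cv2.minAreaRect(w)))
    cv2.drawContours(im,[c],-1,(0,0,255),1)
cs=[]
a=cv2.resize(im[130:240,390:490],None,fx=4,fy=4,interpolation=cv2.INTER_CUBIC)
b=cv2.resize(im[130:240,240:340],None,fx=4,fy=4,interpolation=cv2.INTER_CUBIC)
cv2.imwrite("pics/z1.png",np.hstack([a,b]))
d=cv2.resize(im[135:240,105:225],None,fx=3,fy=3);e=cv2.resize(im[280:350,250:340],None,fx=3,fy=3);e=cv2.copyMakeBorder(e,0,315-210,0,0,0)
cv2.imwrite("pics/z2.png",np.hstack([d,e]))
E
```

```text
card 5232.0 (123, 148, 84, 84) rect ((602.4671020507812, 270.1795959472656), (160.12123107910156, 161.0520477294922), 11.702282905578613) circ ((603.1852416992188, 268.6462097167969), 100.92521667480469)
[[507.73773 332.79346]
 [540.4034  175.08893]
 [697.1965  207.56573]
 [664.5308  365.27026]]
plate 1528.0 (266, 295, 49, 38) rect ((334.9916687011719, 7.855587005615234), (95.76681518554688, 69.26995086669922), 83.01595306396484) circ ((334.8047790527344, 8.040348052978516), 57.13938903808594)
[[294.79138  -35.46116 ]
 [363.54736  -43.883896]
 [375.19196   51.172333]
 [306.43597   59.59507 ]]
tin 1713.0 (413, 165, 49, 46) rect ((584.1939697265625, -300.6706237792969), (99.88063049316406, 94.10087585449219), 88.65457153320312) circ ((584.3071899414062, -300.47479248046875), 52.15522384643555)
```

View pics/z1.png

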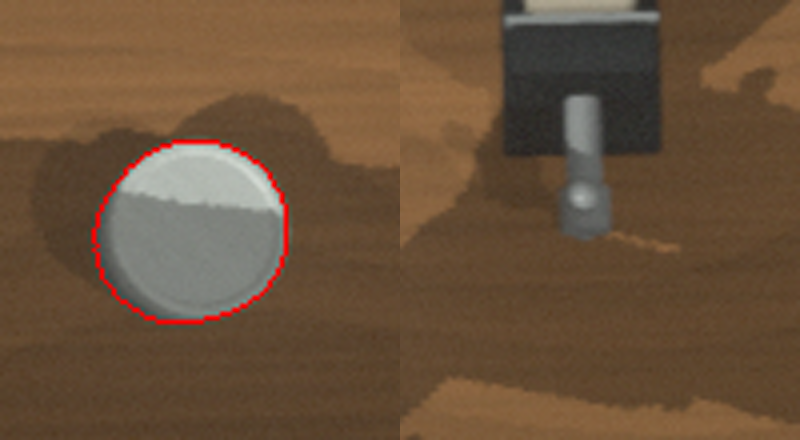

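View pics/z2.png

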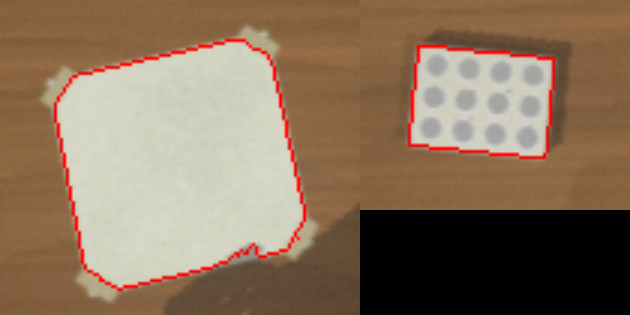

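```bash
python3 - <<'E'
from h import *
print("tin",ray("top",[(439.3,187.5),(461.8,187)],45))
print("knob z106",ray("top",[(286.3,176),(286.3,180)],106),"barfoot z4 near edge",ray("top",[(286.3,189)],4))
print("jaw front edge z?",ray("top",[(266,169),(305,169)],0), ray("top",[(266,169),(305,169)],122))
print("jaw cream",ray("top",[(285.5,125)],122))
# check other view
v=[620-0,0]
P=[[584,-301,45],[584+46,-301,45],[584,-301+46,45],[584-46,-301,45],[584,-347,45]]
print(proj("scene",P).round(1))
im=cv2.imread("pics/scene0.png")
for p in proj("scene",P):cv2.circle(im,tuple(int(round(a*1)) for a in p),1,(0,0,255),-1)
cv2.imwrite("pics/z3.png",np.hstack([cv2.resize(im[155:215,125:205],None,fx=5,fy=5),cv2.resize(im[190:310,200:290],None,fx=4,fy=4)[:300]]))
E
```

```text
tin [[ 583.80939183 -305.24238917   45.        ]
 [ 583.77188921 -351.69460599   45.        ]]
knob z106 [[602.91906747   9.72685554 106.        ]
 [594.98977479   9.91773733 106.        ]] barfoot z4 near edge [[595.29668245   9.47797975   4.        ]]
jaw front edge z? [[640.67917077  52.04967758   0.        ]
 [638.73360739 -31.83404658   0.        ]] [[614.29383061  48.55626849 122.        ]
 [612.55518863 -26.40595882 122.        ]]
jaw cream [[700.71426768   8.99690391 122.        ]]
[[161.2 175.6]
 [145.7 185.7]
 [176.2 181.9]
 [175.9 166. ]
 [146.8 169.5]]
```

View pics/z3.png

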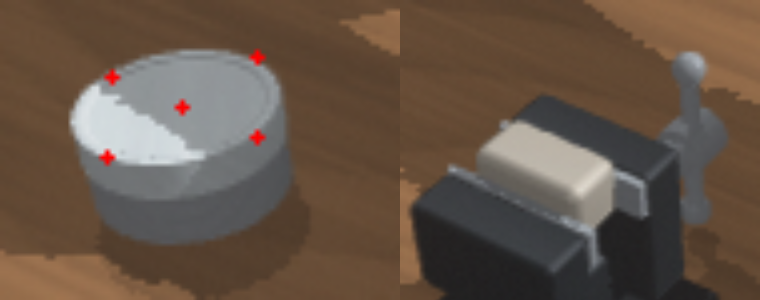

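Positions in world mm:
- Tin: (584,-305)
- Handle front: x≈594, y≈9, which puts the vise origin at about (706,9)
- Plate far edge: (369,4)
- Card centre: (602,270), turned about 12°

I'll use the part-open fingers as a two-point cradle with the jaws along world x. The push goes toward +y by way of (481,9).

```bash
python3 -m pendant '[0.5,0.018,-0.045,0,-6.5, 0.5,0.036,-0.09,0,-13, 0.5,0.054,-0.135,0,-19.5, 0.5,0.072,-0.18,0,-26, 0.5,0.09,-0.225,0,-32.5, 0.5,0.108,-0.27,0,-39, 0.5,0.126,-0.315,0,-45.5, 0.5,0.144,-0.36,0,-52, 0.5,0.162,-0.405,0,-58.5, 0.5,0.18,-0.45,0,-65.1]' 40
```

```text
clock: 1.1
position: [411.3, 46.9, 230.9]
ee_rot: [-3.141, -0.0, 1.567]
ft_force: [0.8, 0.8, 0.2]
grip_width: 64.1
```

```bash
python3 -m pendant '[0.5,0.017,-0.044,0,0, 0.5,0.035,-0.088,0,0, 0.5,0.052,-0.131,0,0, 0.5,0.07,-0.175,0,0, 0.5,0.087,-0.219,0,0, 0.5,0.104,-0.263,0,0, 0.5,0.122,-0.307,0,0, 0.5,0.14,-0.35,0,0, 0.5,0.157,-0.395,0,0, 0.5,0.173,-0.437,0,0]'
python3 - <<'E'
from h import *
s=manip.state();print(s["position"],s["joint_positions"],s["grip_width"])
cv2.imwrite("pics/w1.png",manip.get_image("wrist")[:,:,::-1])
cv2.imwrite("pics/t1.png",manip.get_image("top")[:,:,::-1])
E
```

```text
clock: 2.1
position: [584.5, -392.1, 230.2]
ee_rot: [-3.14, -0.001, 1.567]
ft_force: [-0.4, 0.0, 0.3]
grip_width: 64.4
[ 584.48597612 -392.05567603  230.19003551] [-6.42725140e-01  6.63079787e-01  9.96737558e-01 -4.03236743e-04
  1.48323018e+00 -6.38545802e-01] 64.356183613453
```

View pics/w1.png

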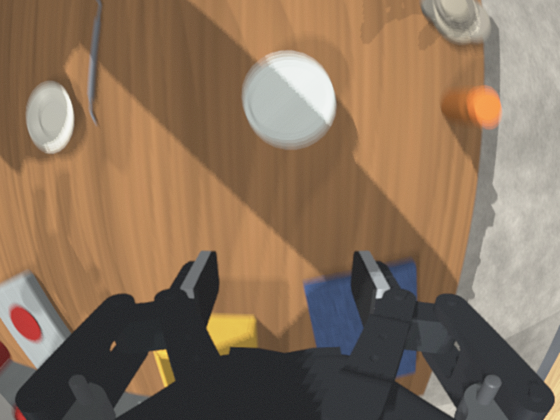

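View pics/t1.png

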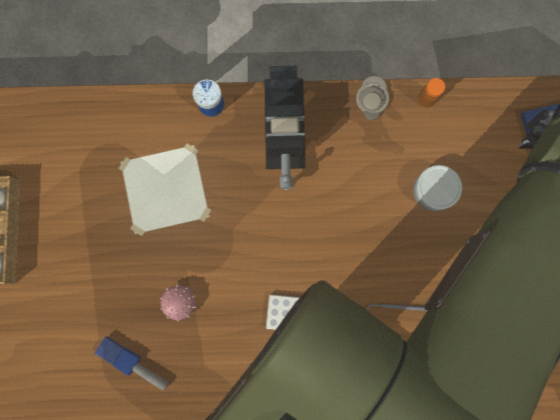

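The tin sits centred ahead of the two fingers (wrist view, 289,100), and the spot below the fingers is clear. Lowering now.

```bash
python3 -m pendant '[0.5,0,0,-0.03,0, 0.5,0,0,-0.06,0, 0.5,0,0,-0.09,0, 0.5,0,0,-0.12,0, 0.5,0,0,-0.15,0, 0.5,0,0,-0.175,0, 0.5,0,0,-0.195,0, 0.5,0,0,-0.208,0, 0.5,0,0,-0.218,0, 0.5,0,0,-0.218,0]'
python3 - <<'E'
from h import *
cv2.imwrite("pics/w2.png",manip.get_image("wrist")[:,:,::-1])
E
```

```text
clock: 3.2
position: [583.7, -393.9, 8.4]
ee_rot: [-3.137, -0.003, 1.563]
ft_force: [0.1, -0.5, 0.0]
grip_width: 64.3
```

View pics/w2.png

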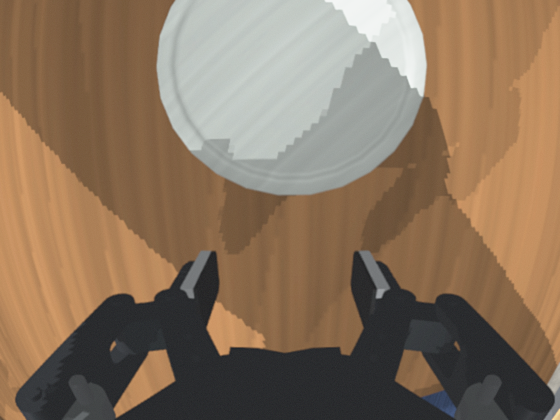

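```bash
python3 -m pendant '[0.5,0,0.006,0.004,0, 0.5,0,0.014,0.004,0, 0.5,0,0.022,0.004,0, 0.5,0,0.03,0.004,0, 0.5,0,0.037,0.004,0, 0.5,0,0.044,0.004,0, 0.5,0,0.051,0.004,0, 0.5,0,0.058,0.004,0, 0.5,0,0.065,0.004,0, 0.5,0,0.072,0.004,0]'
python3 - <<'E'
from h import *
cv2.imwrite("pics/w3.png",manip.get_image("wrist")[:,:,::-1])
E
```

```text
clock: 4.25
position: [584.1, -321.9, 13.6]
ee_rot: [-3.138, -0.002, 1.563]
ft_force: [0.2, -2.1, 0.3]
grip_width: 64.1
```

View pics/w3.png

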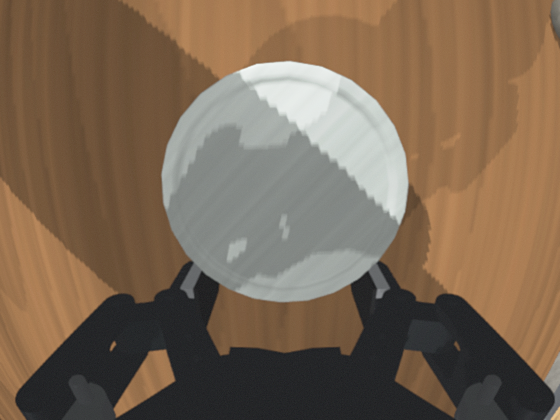

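The tin is seated squarely against both fingers. Now pushing diagonally toward the gap.

```bash
python3 -m pendant '[0.5,-0.002,0.008,0,0, 0.5,-0.005,0.017,0,0, 0.5,-0.009,0.026,0,0, 0.5,-0.013,0.035,0,0, 0.5,-0.017,0.045,0,0, 0.5,-0.021,0.055,0,0, 0.5,-0.025,0.065,0,0, 0.5,-0.029,0.074,0,0, 0.5,-0.033,0.083,0,0, 0.5,-0.037,0.092,0,0]'; python3 -m pendant '[0.5,-0.004,0.01,0,0, 0.5,-0.008,0.02,0,0, 0.5,-0.012,0.03,0,0, 0.5,-0.016,0.04,0,0, 0.5,-0.02,0.05,0,0, 0.5,-0.024,0.06,0,0, 0.5,-0.028,0.07,0,0, 0.5,-0.032,0.08,0,0, 0.5,-0.036,0.089,0,0, 0.5,-0.04,0.096,0,0]'
python3 - <<'E'
from h import *
cv2.imwrite("pics/w4.png",manip.get_image("wrist")[:,:,::-1])
cv2.imwrite("pics/t4.png",manip.get_image("top")[:,:,::-1])
E
```

```text
clock: 5.3
position: [546.8, -228.1, 13.5]
ee_rot: [-3.138, -0.002, 1.564]
ft_force: [2.1, -1.6, -0.4]
grip_width: 63.9
clock: 6.3
position: [506.5, -131.2, 13.5]
ee_rot: [-3.138, -0.002, 1.564]
ft_force: [0.4, -1.9, -0.6]
grip_width: 63.9
```

View pics/w4.png

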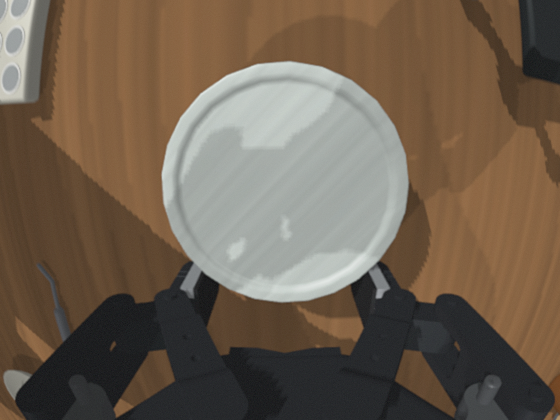

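View pics/t4.png

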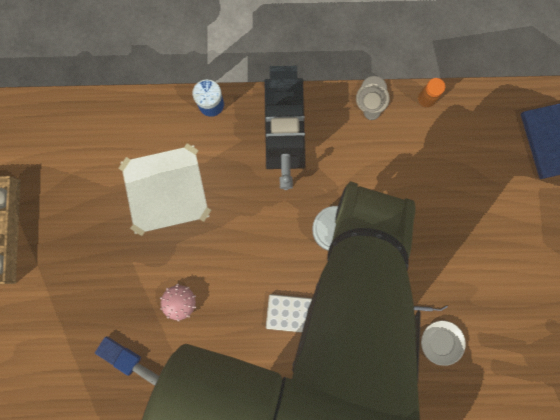

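Still seated. Tin is at about (506,-88), with the plate and vise well clear on either side. Continuing through the gap.

```bash
python3 -m pendant '[0.5,-0.004,0.01,0,0, 0.5,-0.008,0.02,0,0, 0.5,-0.012,0.03,0,0, 0.5,-0.015,0.04,0,0, 0.5,-0.018,0.05,0,0, 0.5,-0.021,0.06,0,0, 0.5,-0.024,0.07,0,0, 0.5,-0.026,0.08,0,0, 0.5,-0.028,0.088,0,0, 0.5,-0.029,0.095,0,0]'
python3 - <<'E'
from h import *
cv2.imwrite("pics/w5.png",manip.get_image("wrist")[:,:,::-1])
cv2.imwrite("pics/s5.png",manip.get_image("scene")[:,:,::-1])
E
```

```text
clock: 7.4
position: [477.2, -35.4, 13.5]
ee_rot: [-3.137, -0.002, 1.565]
ft_force: [0.8, -3.3, 2.4]
grip_width: 63.9
```

View pics/w5.png

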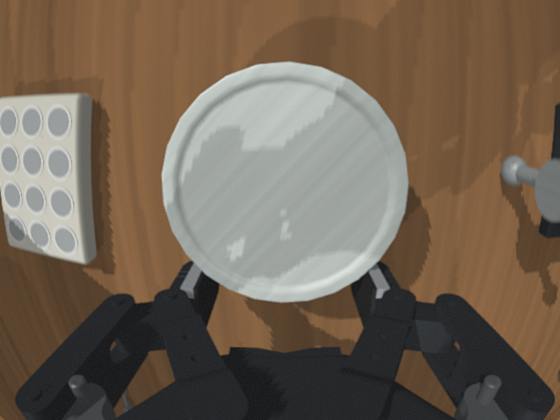

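View pics/s5.png

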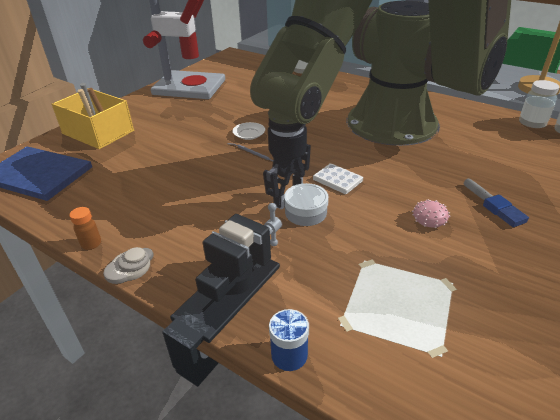

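The tin is in the middle of the gap at about (477,8), with no contacts. The wrist is well above the vise. Going straight on.

```bash
python3 -m pendant '[0.5,0,0.009,0,0, 0.5,0,0.018,0,0, 0.5,0,0.027,0,0, 0.5,0,0.036,0,0, 0.5,0,0.045,0,0, 0.5,0,0.054,0,0, 0.5,0,0.062,0,0, 0.5,0,0.07,0,0, 0.5,0,0.077,0,0, 0.5,0,0.082,0,0]'
```

```text
clock: 8.5
position: [477.0, 47.4, 13.3]
ee_rot: [-3.136, -0.003, 1.566]
ft_force: [0.1, -2.1, -1.1]
grip_width: 64.0
```

Now I'll turn the cradle 25° clockwise about the tin while creeping forward, so it faces the card.

```bash
python3 -m pendant '[0.5,-0.0018,0.003,0,-2.5, 0.5,-0.0033,0.0062,0,-5, 0.5,-0.0048,0.0094,0,-7.5, 0.5,-0.0062,0.0127,0,-10, 0.5,-0.0073,0.0159,0,-12.5, 0.5,-0.0084,0.0193,0,-15, 0.5,-0.0093,0.0227,0,-17.5, 0.5,-0.01,0.0261,0,-20, 0.5,-0.0107,0.0296,0,-22.5, 0.5,-0.0111,0.033,0,-25]'
python3 - <<'E'
from h import *
cv2.imwrite("pics/w6.png",manip.get_image("wrist")[:,:,::-1])
cv2.imwrite("pics/t6.png",manip.get_image("top")[:,:,::-1])
E
```

```text
clock: 9.5
position: [465.7, 80.6, 13.3]
ee_rot: [-3.136, -0.003, 1.128]
ft_force: [-1.5, -0.8, 1.1]
grip_width: 64.4
```

View pics/w6.png

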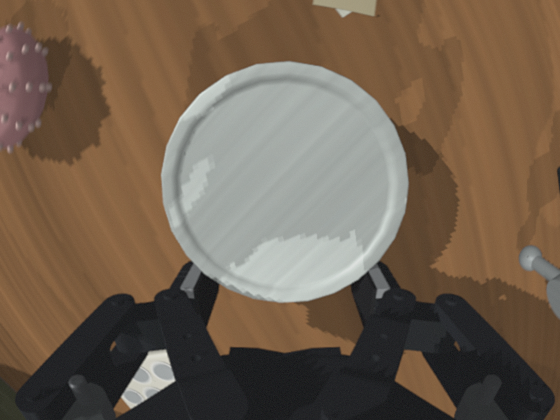

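View pics/t6.png

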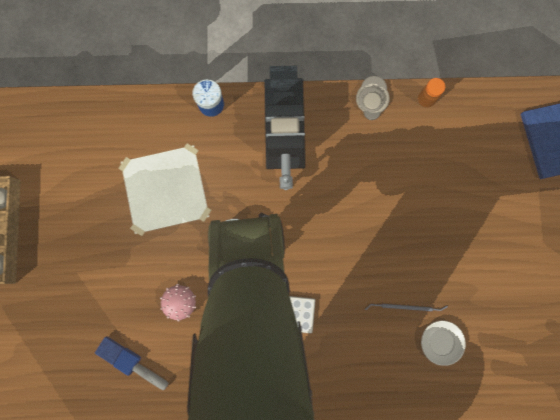

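Seated; tin at about (484,120). What's left is about (118,150) mm to the card centre.

```bash
python3 -m pendant '[0.5,0.005,0.007,0,0, 0.5,0.011,0.014,0,0, 0.5,0.017,0.022,0,0, 0.5,0.023,0.03,0,0, 0.5,0.029,0.037,0,0, 0.5,0.035,0.045,0,0, 0.5,0.041,0.053,0,0, 0.5,0.047,0.06,0,0, 0.5,0.053,0.068,0,0, 0.5,0.059,0.075,0,0]';python3 -m pendant '[0.5,0.006,0.007,0,0, 0.5,0.012,0.015,0,0, 0.5,0.018,0.023,0,0, 0.5,0.024,0.03,0,0, 0.5,0.03,0.038,0,0, 0.5,0.036,0.045,0,0, 0.5,0.041,0.052,0,0, 0.5,0.046,0.058,0,0, 0.5,0.05,0.063,0,0, 0.5,0.053,0.067,0,0]'
python3 - <<'E'
from h import *
cv2.imwrite("pics/w7.png",manip.get_image("wrist")[:,:,::-1])
cv2.imwrite("pics/s7.png",manip.get_image("scene")[:,:,::-1])
E
```

```text
clock: 10.6
position: [525.3, 156.5, 13.3]
ee_rot: [-3.136, -0.003, 1.129]
ft_force: [-0.8, -1.5, 0.4]
grip_width: 64.0
clock: 11.6
position: [578.6, 223.9, 13.2]
ee_rot: [-3.136, -0.003, 1.129]
ft_force: [0.0, -1.8, 0.8]
grip_width: 64.1
```

View pics/w7.png

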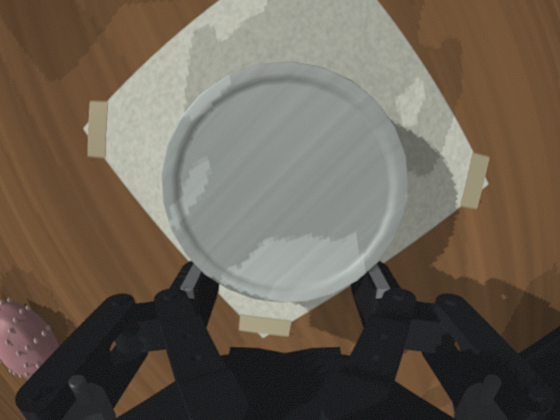

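View pics/s7.png

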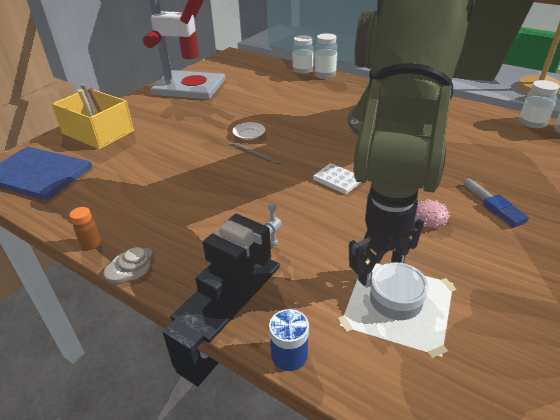

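The tin is on the card at an estimated (597,263), about 9 mm off centre. Backing straight off along the cradle axis, then raising.

```bash
python3 -m pendant '[0.5,-0.002,-0.004,0,0, 0.5,-0.005,-0.01,0,0, 0.5,-0.009,-0.018,0,0, 0.5,-0.013,-0.027,0,0, 0.5,-0.017,-0.036,0,0, 0.5,-0.021,-0.045,0,0, 0.5,-0.026,-0.054,0,0, 0.5,-0.03,-0.063,0,0, 0.5,-0.034,-0.072,0,0, 0.5,-0.034,-0.072,0.002,0]' && python3 -m pendant '[0.5,0,0,0.02,0, 0.5,0,0,0.05,0, 0.5,0,0,0.085,0, 0.5,0,0,0.12,0, 0.5,0,0,0.16,0, 0.5,-0.02,-0.03,0.19,0, 0.5,-0.05,-0.06,0.2,0, 0.5,-0.08,-0.1,0.2,0, 0.5,-0.11,-0.13,0.2,0, 0.5,-0.13,-0.15,0.2,0]'
python3 - <<'E'
from h import *
cv2.imwrite("pics/t8.png",manip.get_image("top")[:,:,::-1])
cv2.imwrite("pics/s8.png",manip.get_image("scene")[:,:,::-1])
E
```

```text
clock: 12.7
position: [544.1, 150.9, 15.1]
ee_rot: [-3.136, -0.003, 1.128]
ft_force: [-0.3, 0.7, 0.1]
grip_width: 64.2
clock: 13.7
position: [412.5, -0.4, 215.5]
ee_rot: [-3.136, -0.003, 1.128]
ft_force: [1.2, -0.0, 0.1]
grip_width: 63.9
```

View pics/t8.png

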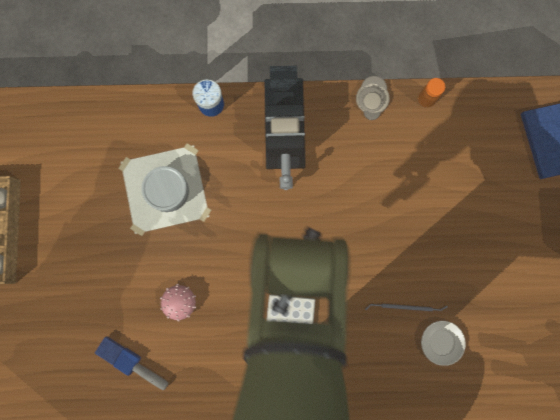

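View pics/s8.png

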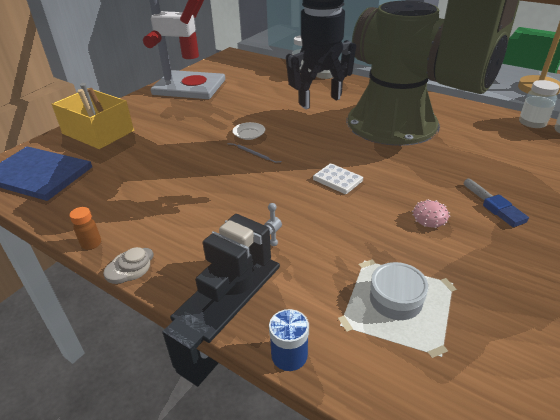

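```bash
python3 - <<'E'
from h import *
a=np.deg2rad(11.7)
for n,p in(("top",(165.5,187.5)),("scene",(399.5,285))):
    w=ray(n,p,45)[0][:2];d=w-[602.5,270.2];print(n,w,d, "card xy",d@[np.cos(a),np.sin(a)],d@[-np.sin(a),np.cos(a)])
print(manip.state()["qd"].round(3))
manip.job_done()
E
```

```text
top [596.94734398 257.97282235] [ -5.55265602 -12.22717765] card xy -7.916803724103293 -10.847123171251754
scene [604.20647351 267.91402398] [ 1.70647351 -2.28597602] card xy 1.2074508965750572 -2.5845310151667293
[ 0.052  0.054 -0.064  0.011 -0.009  0.054]
the job is handed in; nothing more can be done
```

I pushed the tin through the gap and onto the card, then handed the job in at about 13.8 s. I used the half-open fingers as a two-point cradle, so the tin was never gripped, lifted or tipped.

- **Passing the gap:** the tin passed the vise's handle at about x = 477 mm, near the middle of the gap between the handle and the spot plate. The wrist force stayed at a few newtons throughout. The pictures show no contact with the vise or the plate.
- **Final position:** the last check on the top camera put the tin about (-8, -11) mm from the card's centre along its edges. The scene camera gave about (+1, -3) mm. The two disagree by about 12 mm because I read the lid centres by eye, but both are well inside the 35 mm limit. The finger position at the end of the push gave about (-7, -6) mm.
- **At hand-in:** the tin stood flat, and the gripper was about 200 mm clear of the bench, touching nothing. The joints still had a small residual speed, about 0.06 rad/s.

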